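# Close the press on a bundle of folders by pushing its spoked handle

### The arm

A 6-joint arm with a two-finger parallel gripper is mounted at the origin on the work surface. World frame = base frame: x ahead of the robot, y to its left, z up, the work surface at z = 0. Lengths are in m, angles in degrees, forces in N, time in s.
With the tool pointing down it reaches from about 0.35 to 0.725 m from the base axis. Payload 6 kg.
Tool frame: the origin (TCP) lies at the very end of the fingers, on their centre line; the grasp point (between the pads) lies tcp_to_grasp behind it (tcp_to_grasp is the distance from the TCP to the grasp point, in m); z points along the fingers, y is the line along which they close (so a half turn about z gives the same grasp; the last joint's range is limited). The gripper opens to 85 mm and grips with 20 to 120 N. Pads are 22 mm wide; open, the fingers measure 114 mm over their backs; the gripper's body (76 mm by 85 mm) begins 54 mm behind the grasp point. The pads swing forward as they close: fully open they stand 13 mm farther back than shut.
Start: joints at [94.922, 2.303, 4.859, 0, -92.561, -19.12], TCP at [0.147, 0.582, 0.231] pointing down, gripper open.
Joint ranges: [-146.85, 146.85], [-73.84, 115.35], [-62.03, 85.46], [-188.31, 113.3], [-161.28, -10.13], [-171.36, 171.36]. Speed limits (degrees/s): [147.25, 147.25, 172.46, 180, 180, 180].

### API

Orientations are given as a 3x3 rotation matrix whose columns are the frame's x, y, z axes.
In Python, from workcell import read_state, camera, sign_off, tcp_to_grasp gives the robot as it stands.
- The arm moves only by the tool drive_tool, never from a script. Its argument "increments" is a list of rows, each a list of 7 numbers: the finger opening in mm, from 0 to 85.4, then the shift along the world's x, y, z in mm, then the turn, a rotation vector about the world's x, y, z in degrees. A call has 1 to 8 rows; each row is the pose to reach, as a shift and turn from the pose commanded when the call began; what a row does not reach only later rows make up. A row lasts 1/8 s, in which the tool goes at most 62.5 mm and 10.7 degrees, less where a joint would pass 70% of its speed; a pose out of reach is approached as far as the arm can. A call with a gripper value outside its range is refused whole. The fingers move at their own pace and stop on an object; the grip force is fixed at half the most. Time passes only in rows, so rows that repeat a pose let the fingers close. It gives the time, the measured TCP pose, the force, the opening and the grip force at its end, in the units of the state.
- read_state(): the state, without advancing time (a new reading comes with each control period).
- camera(name): name is "scene" or "top" or "wrist"; returns a dict with "pixels" (384x512x3 uint8, blue, green, red), "depth" (384x512 float32, m along the optical axis (not along the pixel's ray), 0 where there is no reading), "fx", "fy", "cx", "cy" (pixels), "dist" ([k1, k2, p1, p2, k3] as OpenCV has them; the pictures are not rectified), "world_to_cam" (4x4, takes a point from world to camera coordinates). Camera axes: x right, y down, z forward; pixel columns grow to the right and rows downward; lengths in m; the calibration is good to about 2 mm. A picture is of the moment at which its call begins.
- sign_off(): hands the job in; it is judged then, once.
The state is a dict: "time": time; "qpos": joint angles; "joint_velocities": joint speeds; "joint_efforts": joint torques, N m; "tool_pos": TCP position; "tcp_rot": TCP orientation; "wrist_force": force on the tool from outside, world axes, zero at the start; "ft_torque": the same for the moment, N m; "opening": finger opening in m; "grip_force": force on a finger pad.
Only numpy, scipy, OpenCV 4.12 (cv2) and the standard library are available. Lean on these libraries where they do the work, as an engineer would, in place of code of your own. Each camera call takes 0.05 s, during which the arm holds its last target. There are 200 camera calls.

### The job

Close the bench press on the bundle of folders: with a fingertip, push the spokes of the three-spoke handle on top clockwise (seen from above) until the platen has come down on the bundle and its four springs have begun to give, but stop well before the springs are squeezed solid. Only push, do not grip or lift anything; leave the bundle and the things around the press where they are, and take the finger away so that the press holds by itself.

Things in the scene. Friction and masses are not known exactly. Their poses are not given: they have to be found in the camera images.
- press: grey bench press fixed on the table: bed 240 (x) x 320 (y) x 30 mm, columns 22 mm thick at y = +-135 mm, a crosshead bar 50 mm (x) x 310 mm (y) on them, its top 175 mm over the table (nuts and collar up to 187 mm); above it only the handle on its shaft. Origin: centre of the bed's underside, at table height; x away from the robot at yaw 0, z up along the screw
- hub (a point): centre of the three-spoke handle: on the screw axis, 225 mm over the table, at the height of the spokes' centre line. The handle turns about the upright line through this point and stays at this height
- spoke_end (a point): centre of the black ball (27 mm across) on the end of one of the three level spokes, 108 mm from the hub. Spokes: alike, bare straight steel rods 12 mm thick, 120 degrees apart, no rim, from a boss 42 mm across to the ball. A finger fits down between them; under the spokes 44 mm are free above the crosshead, nothing beside it down to the platen
- wheel (a joint): handle angle in rad, growing clockwise seen from above; 0 = top of the screw, end stop at 4.4. Each rad lowers nut plate and platen by 6 mm, no play. Drag 0.2 N m + 0.1 N m per rad/s (2.5 to 4 N at 80 mm from the hub); it stays where left. Once the platen touches, 0.54 N m more per rad; let go, it may run back until the springs push with about 33 N (2.2 mm)
- platen (a joint): how far the platen's springs are squeezed, in m: 0 while the platen hangs free, growing as it is pushed up towards the nut plate; 15 N per mm, solid at 7.5 mm. Seen as the 10 mm gap between nut plate and platen, with four coil springs in it, getting smaller
- platen_face (a point): centre of the flat underside of the platen, a steel plate 170 (x) x 220 (y) x 16 mm that hangs under the crosshead by four springs from a dark plate (nut plate)
- bundle: bundle of paper folders between two brown boards, one rigid loose block of 150 (x) x 210 (y) x 50 mm, 0.8 to 1.7 kg, lying on the press bed under the platen. Origin: centre of its underside; its top is 50 mm higher. The platen starts 7 to 18 mm above its top
- bone_folder: white bone folder (flat stick 16 x 150 x 6 mm, long side along its y) lying on the front edge of the press bed. Loose; not part of the job. Origin: centre of its underside
- weight: small brass paperweight with a knob, 40 mm across, 50 mm tall, on the table before a front corner of the press, left or right. Loose; not part of the job. Origin: centre of its underside
- paste_jar: white jar, 60 mm across, 75 mm tall, on the table left of the press. Loose; not part of the job. Origin: centre of its underside
- cup: grey plastic cup, 72 mm across, 90 mm tall, on the table right of the press. Loose; not part of the job. Origin: centre of its underside
- brush: flat brush with a wooden handle lying along its x on the table right of the press. Loose; not part of the job. Origin: middle of its length
- loupe: black magnifier (loupe), 44 mm across, 40 mm tall, on the table before the other front corner of the press. Loose; not part of the job. Origin: centre of its underside
- card_box: closed cardboard box 90 x 130 x 60 mm on the table at the left, behind the jar. Loose; not part of the job. Origin: centre of its underside

How it is judged (in metres and radians):
At the end, for the whole second after the job is handed in: The platen presses on the bundle by itself (springs squeezed by 0.4 to 6.5 mm, more than 4 N on the bundle), the handle is at rest, and the bundle is within 15 mm of where it lay (value of joint platen between 0.0004 and 0.0065 m and contact force between platen and bundle above 4 N and velocity of joint wheel between -0.05 and 0.05 rad/s and distance of bundle from where it was at the start of the episode below 0.015 m); the robot touches nothing.
It fails at once if the platen's springs squeezed almost solid (over 6.5 mm): the bundle is crushed (value of joint platen above 0.0065 m).
It fails at once if the bundle shifted by more than 15 mm or lifted (distance of bundle from where it was at the start of the episode above 0.015 m).
It fails at once if one of the seven things around the press moved by more than 30 mm or lifted (distance of any of bone_folder, weight, paste_jar, cup, brush, loupe, card_box from where it was at the start of the episode above 0.03 m).
It also fails if it takes over 43 s, if anything falls off the work surface, if the arm or the gripper's body presses on something with over 40 N, if the wrist force passes 120 N, or if a joint passes its speed limit or range.

## Working session

There is one attempt and no reset: what is moved stays moved. The work goes in short steps, Python scripts to look and compute and a tool call to move; the robot and the scene stay as the last step left them, time stands still between calls to the robot, and variables do not carry over. Pictures are saved under pics/ and viewed, at most 10 in all, crops included, and the job is handed in when it is done.

Besides the shell and the picture viewer there is one more tool, called after "Request:" as name(argument=value, ...) on one line, values as JSON. drive_tool: Moves the arm, as the interface text tells. Its arguments: {"type":"object","properties":{"increments":{"type":"array","items":{"type":"array","items":{"type":"number"}}}},"required":["increments"]}

```bash
mkdir -p pics
cat > h.py <<'E'
import numpy as np, cv2
from workcell import *
def P(c,u,v,z=None,d=None):
    K=np.array([[c['fx'],0,c['cx']],[0,c['fy'],c['cy']],[0,0,1]])
    n=cv2.undistortPoints(np.array([[[u,v]]],float),K,np.array(c['dist']))[0,0]
    T=np.linalg.inv(c['world_to_cam']); r=T[:3,:3]@np.array([n[0],n[1],1]); o=T[:3,3]
    if z is not None: return o+r*(z-o[2])/r[2]
    return o+r*(c['depth'][int(v),int(u)] if d is None else d)
E
python3 - <<'E'
from h import *
a=camera('top');b=camera('scene')
import pickle;pickle.dump((a,b),open('c.pkl','wb'))
cv2.imwrite('pics/top.png',cv2.resize(a['pixels'],(800,600)));cv2.imwrite('pics/scene.png',cv2.resize(b['pixels'],(800,600)))
s=read_state();print(s['time'],s['tool_pos'],s['tcp_rot'],s['opening'],tcp_to_grasp)
for c in(a,b):print(np.linalg.inv(c['world_to_cam']).round(3))
E
```

```text
0.1 [0.14702833 0.5814074  0.23037836] [[ 9.69451548e-01 -2.45282754e-01 -2.58327808e-04]
 [-2.45282854e-01 -9.69450299e-01 -1.56181165e-03]
 [ 1.32649492e-04  1.57746410e-03 -9.99998747e-01]] 0.08551391913611642 0.0187
[[-0.019 -0.99   0.143  0.419]
 [-1.     0.015 -0.027  0.072]
 [ 0.024 -0.143 -0.989  0.964]
 [ 0.     0.     0.     1.   ]]
[[-0.838  0.468 -0.281  0.804]
 [ 0.546  0.725 -0.42   0.425]
 [ 0.008 -0.505 -0.863  0.909]
 [ 0.     0.     0.     1.   ]]
```

View pics/top.png

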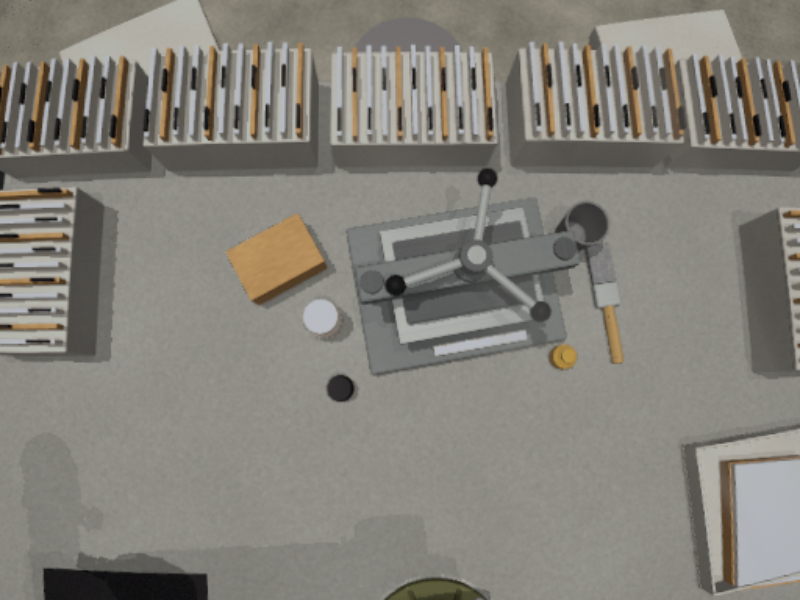

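View pics/scene.png

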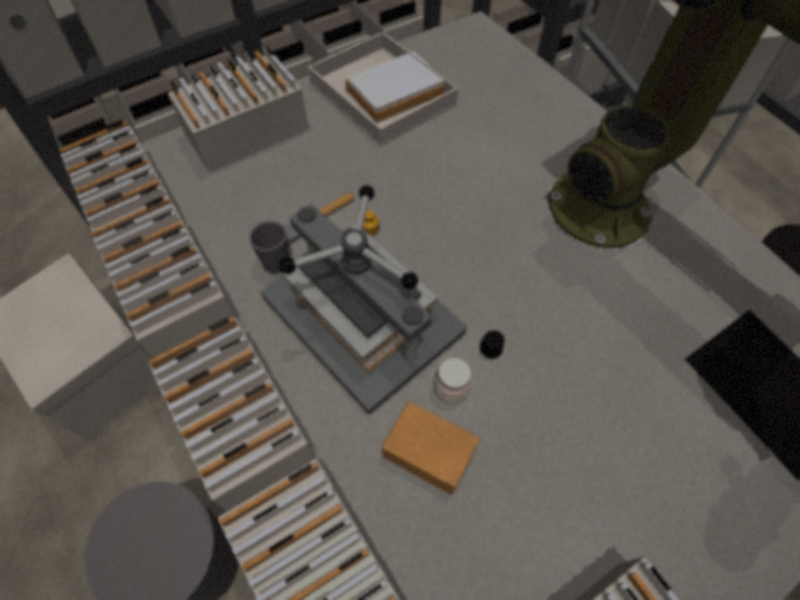

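The top view shows the hub at (477,255) and the balls at (487,177), (396,285) and (541,311). The brass weight is at the front right and the loupe at the front left. In the scene view the handle is at (355,243), with the platen edge under the crosshead.

Run:
```python
from h import *
import pickle;a,b=pickle.load(open('c.pkl','rb'))
s=.64
h=P(a,477*s,255*s,.238);print('hub',h, 'depth',P(a,477*s,255*s))
h2=P(b,354*s,238*s,.238);print('hub scene',h2)
for c,n,L in((a,'top',[(487,177),(396,285),(541,311)]),(b,'sc',[(288,265),(410,281),(367,192)])):
  for u,v in L:
    p=P(c,u*s,v*s,.225);d=p-h;print(n,p.round(4),'r',np.hypot(*d[:2]).round(4),'ang',np.degrees(np.arctan2(d[1],d[0])).round(1),'dep',P(c,u*s,v*s).round(3))
for n,u,v,z in(('weight',564,355,.045),('cup',587,224,.09),('jar',321,317,.075),('loupe',341,388,.04),('nutL',372,281,.187),('nutR',565,248,.187)):print(n,P(a,u*s,v*s,z).round(3))
im=b['pixels'][150:250,160:290];cv2.imwrite('pics/cr.png',cv2.resize(im,None,fx=6,fy=6,interpolation=cv2.INTER_CUBIC))
```

```text
hub [ 0.57812065 -0.04837842  0.238     ] depth [ 0.57775607 -0.04810196  0.2396658 ]
hub scene [ 0.57679253 -0.04658311  0.238     ]
top [ 0.6858 -0.0683  0.225 ] r 0.1095 ang -10.5 dep [ 0.681 -0.066  0.238]
top [0.5435 0.054  0.225 ] r 0.1081 ang 108.7 dep [0.541 0.054 0.238]
top [ 0.5073 -0.13    0.225 ] r 0.1081 ang -130.9 dep [ 0.506 -0.127  0.238]
sc [ 0.6831 -0.066   0.225 ] r 0.1064 ang -9.5 dep [ 0.685 -0.059  0.235]
sc [0.5432 0.059  0.225 ] r 0.113 ang 108.0 dep [0.547 0.065 0.236]
sc [ 0.5054 -0.1269  0.225 ] r 0.107 ang -132.8 dep [ 0.51  -0.118  0.236]
weight [ 0.458 -0.213  0.045]
cup [ 0.658 -0.248  0.09 ]
jar [0.521 0.164 0.075]
loupe [0.415 0.138 0.04 ]
nutL [0.556 0.085 0.187]
nutR [ 0.598 -0.179  0.187]
```

View pics/cr.png

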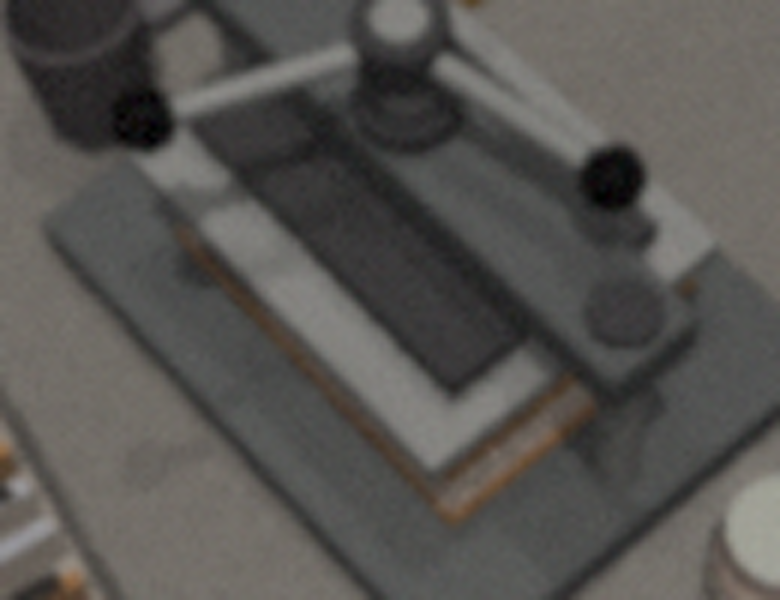

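The crop shows the light platen band at crop (300,290) and the bundle's brown edge about 10 mm below it. The measured balls sit 107–110 mm from the hub, 120° apart, which matches the given sizes. Hub is about (0.577, -0.047) and the spokes are at -11°, 109° and -131°. I'll push the 109° spoke, moving above it first with the fingers shut.

Request:
drive_tool(increments=[[0,0,0,40,0,0,0],[0,20,-40,80,0,0,5],[0,60,-90,80,0,0,10],[0,100,-140,80,0,0,15],[0,135,-190,80,0,0,20],[0,165,-240,80,0,0,25],[0,195,-290,80,0,0,30],[0,225,-340,80,0,0,33]])

```text
time: 1.1
tool_pos: [0.3726, 0.2399, 0.3111]
tcp_rot: [[0.946, 0.325, -0.0], [0.325, -0.946, 0.0], [0.0, -0.0, -1.0]]
wrist_force: [1.2, 0.9, -0.8]
opening: -0.0
grip_force: 0.0
```

Request:
drive_tool(increments=[[0,30,-45,0,0,0,0],[0,60,-90,0,0,0,0],[0,90,-135,0,0,0,0],[0,120,-180,0,0,0,0],[0,145,-215,0,0,0,0],[0,155,-234,0,0,0,0],[0,155,-234,0,0,0,0],[0,155,-234,0,0,0,0]])

```text
time: 2.1
tool_pos: [0.5269, 0.008, 0.3111]
tcp_rot: [[0.947, 0.322, -0.0], [0.322, -0.947, 0.0], [-0.0, -0.0, -1.0]]
wrist_force: [0.0, 0.0, 0.0]
opening: 0.0
grip_force: 0.0
```

Run:
```python
from h import *
import pickle;a,b=pickle.load(open('c.pkl','rb'))
s=read_state();print(s['tool_pos'],s['tcp_rot'][:,0] if hasattr(s['tcp_rot'],'shape') else s['tcp_rot'],s['qpos'],s['wrist_force'],s['opening'])
def z(c,poly):
  m=np.zeros((384,512),np.uint8);cv2.fillPoly(m,[np.array(poly,np.int32)],1)
  v,u=np.nonzero(m);q=np.array([P(c,x,y) for x,y in zip(u,v)]);return len(q),np.median(q,0).round(4),q[:,2].std().round(4)
cr=lambda L:[(160+x/6,150+y/6) for x,y in L]
print('platen',z(b,cr([(210,220),(240,215),(430,400),(420,440)])))
print('platen2',z(b,cr([(440,440),(460,410),(520,370),(530,390)])))
print('nutplate',z(b,cr([(230,150),(330,140),(490,330),(460,370)])))
print('bed',z(b,cr([(80,230),(110,220),(400,530),(370,560)])))
t=lambda L:[(x*.64,y*.64) for x,y in L]
print('top platen front',z(a,t([(405,328),(520,310),(522,315),(405,336)])))
print('top bed',z(a,t([(360,310),(375,300),(388,350),(380,362)])))
print('top nutplate',z(a,t([(415,303),(500,290),(503,303),(415,316)])))
print('xhead',z(a,t([(490,240),(540,240),(540,255),(500,262)])))
print('table',z(a,t([(200,400),(300,400),(300,500),(200,500)])))
```

```text
[0.5269164  0.00803254 0.31105152] [ 9.46594317e-01  3.22426911e-01 -2.93822062e-04] [ 2.27608227e+01 -7.43477552e+00  3.80140654e+00 -8.57318621e-03
 -1.01252476e+02  8.60472632e+01] [0.03241434 0.04308155 0.0468592 ] 2.035122592218156e-05
platen (275, array([ 0.645 , -0.0057,  0.1116]), np.float64(0.0014))
platen2 (69, array([0.6067, 0.0631, 0.1113]), np.float64(0.0013))
nutplate (548, array([ 0.615 , -0.0264,  0.1337]), np.float64(0.0468))
bed (495, array([ 0.6814, -0.0374,  0.0304]), np.float64(0.0395))
top platen front (425, array([ 0.5065, -0.0333,  0.1115]), np.float64(0.0015))
top bed (350, array([0.5078, 0.0837, 0.0305]), np.float64(0.0874))
top nutplate (541, array([ 0.5331, -0.0333,  0.1335]), np.float64(0.0617))
xhead (394, array([ 0.6009, -0.112 ,  0.1751]), np.float64(0.0113))
table (4225, array([3.173e-01, 2.874e-01, 1.000e-04]), np.float64(0.0645))
```

Depth puts the platen top at 0.111, so the gap over the bundle is about 15 mm (contact near 145° of turn). I'll aim for about 170–175° in total, with the nut-plate/platen height difference as feedback (22.2 mm now). Descending.

Request:
drive_tool(increments=[[0,0,0,-30,0,0,0],[0,0,0,-60,0,0,0],[0,0,0,-85,0,0,0],[0,0,0,-106,0,0,0],[0,0,0,-106,0,0,0]])

```text
time: 2.72
tool_pos: [0.5261, 0.0085, 0.2039]
tcp_rot: [[0.946, 0.324, -0.003], [0.324, -0.946, -0.0], [-0.003, -0.0, -1.0]]
wrist_force: [-0.1, -0.3, 1.6]
opening: -0.0
grip_force: 0.0
```

```bash
cat > w.py <<'E'
# rows for spoke angle phi: tool at hub + .068u + .017n, yaw = phi-90
from h import *
H=np.array([577,-47]);p=np.array([526.5,8.0]);yaw=19
def T(f,off=17):
    t=np.radians(f);return H+68*np.array([np.cos(t),np.sin(t)])+off*np.array([-np.sin(t),np.cos(t)])
f=109
for k in range(5):
    print('from',f,[[0,*[round(float(x)) for x in T(f-4*i)-p],0,0,0,round(f-4*i-90-yaw)] for i in range(1,9)])
    p=p+np.array([round(float(x)) for x in T(f-32)-p]);yaw=f-32-90;f-=32
E
python3 w.py
python3 - <<'E'
from h import *
s=read_state();print(s['tool_pos'],s['wrist_force'])
a=camera('top');cv2.imwrite('pics/t2.png',cv2.resize(a['pixels'][90:220,210:390],None,fx=4,fy=4,interpolation=cv2.INTER_CUBIC))
E
```

```text
from 109 [[0, 16, 6, 0, 0, 0, -4], [0, 21, 9, 0, 0, 0, -8], [0, 25, 10, 0, 0, 0, -12], [0, 30, 12, 0, 0, 0, -16], [0, 35, 13, 0, 0, 0, -20], [0, 39, 14, 0, 0, 0, -24], [0, 44, 15, 0, 0, 0, -28], [0, 49, 15, 0, 0, 0, -32]]
from 77 [[0, 5, 0, 0, 0, 0, -4], [0, 10, 0, 0, 0, 0, -8], [0, 15, -1, 0, 0, 0, -12], [0, 20, -2, 0, 0, 0, -16], [0, 24, -4, 0, 0, 0, -20], [0, 29, -5, 0, 0, 0, -24], [0, 33, -8, 0, 0, 0, -28], [0, 38, -10, 0, 0, 0, -32]]
from 45 [[0, 4, -3, 0, 0, 0, -4], [0, 8, -5, 0, 0, 0, -8], [0, 11, -9, 0, 0, 0, -12], [0, 15, -12, 0, 0, 0, -16], [0, 18, -16, 0, 0, 0, -20], [0, 21, -20, 0, 0, 0, -24], [0, 24, -24, 0, 0, 0, -28], [0, 26, -28, 0, 0, 0, -32]]
from 13 [[0, 2, -5, 0, 0, 0, -4], [0, 4, -9, 0, 0, 0, -8], [0, 5, -14, 0, 0, 0, -12], [0, 6, -19, 0, 0, 0, -16], [0, 7, -23, 0, 0, 0, -20], [0, 7, -28, 0, 0, 0, -24], [0, 8, -33, 0, 0, 0, -28], [0, 7, -38, 0, 0, 0, -32]]
from -19 [[0, 0, -5, 0, 0, 0, -4], [0, -1, -10, 0, 0, 0, -8], [0, -2, -14, 0, 0, 0, -12], [0, -4, -19, 0, 0, 0, -16], [0, -6, -24, 0, 0, 0, -20], [0, -8, -28, 0, 0, 0, -24], [0, -11, -32, 0, 0, 0, -28], [0, -13, -36, 0, 0, 0, -32]]
[0.5260761  0.00845286 0.20385075] [-0.1023017  -0.25821951  1.57129558]
```

View pics/t2.png

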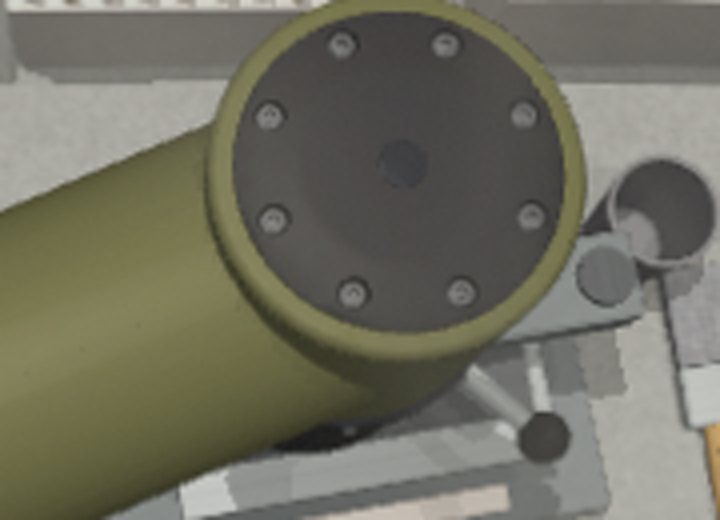

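The arm hides the handle from above, but the ball at (543,437) in the crop shows the handle hasn't moved. Starting the push.

Request:
drive_tool(increments=[[0,6,2,0,0,0,0],[0,12,4,0,0,0,-2],[0,18,7,0,0,0,-6],[0,23,9,0,0,0,-10],[0,30,12,0,0,0,-16],[0,35,13,0,0,0,-20],[0,42,14,0,0,0,-26],[0,49,15,0,0,0,-32]])

```text
time: 3.78
tool_pos: [0.5764, 0.0228, 0.2059]
tcp_rot: [[0.972, -0.233, -0.001], [-0.233, -0.972, -0.0], [-0.0, 0.0, -1.0]]
wrist_force: [-3.1, -0.7, 0.8]
opening: -0.0004
grip_force: 1.5
```

```bash
cat > look.py <<'E'
from h import *
import sys
n=sys.argv[1]
s=read_state();print(s['time'],s['tool_pos'].round(4) if hasattr(s['tool_pos'],'round') else s['tool_pos'],s['wrist_force'])
b=camera('scene');cv2.imwrite(f'pics/{n}.png',cv2.resize(b['pixels'][100:250,150:310],None,fx=4.8,fy=4,interpolation=cv2.INTER_CUBIC))
E
python3 look.py s1
```

```text
3.775 [0.5764 0.0228 0.2059] [-3.08850657 -0.69255376  0.81688262]
```

View pics/s1.png

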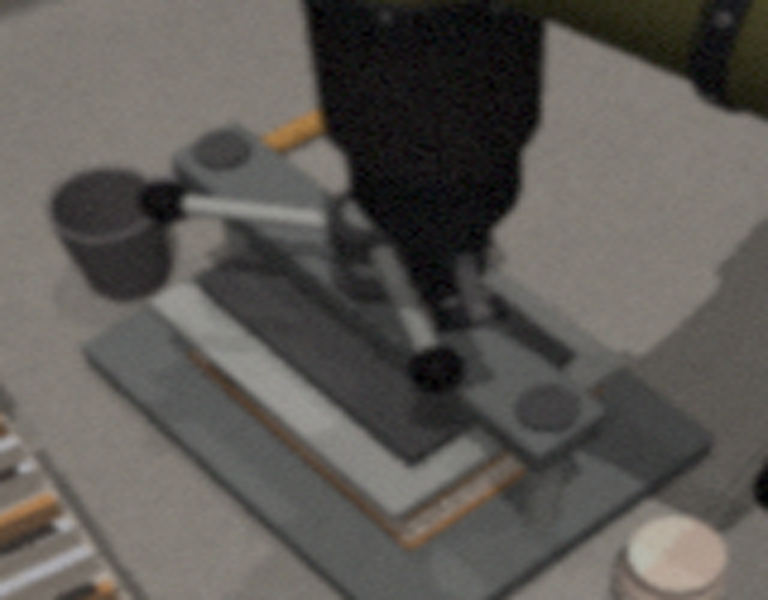

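The finger pushes the spoke, whose ball is now at (435,368), with about 3 N. Carrying on.

Request:
drive_tool(increments=[[0,5,0,0,0,0,-4],[0,10,0,0,0,0,-8],[0,15,-1,0,0,0,-12],[0,20,-2,0,0,0,-16],[0,24,-4,0,0,0,-20],[0,29,-5,0,0,0,-24],[0,33,-8,0,0,0,-28],[0,38,-10,0,0,0,-32]])

```text
time: 4.82
tool_pos: [0.6142, 0.013, 0.2054]
tcp_rot: [[0.704, -0.711, -0.001], [-0.711, -0.704, 0.0], [-0.001, 0.0, -1.0]]
wrist_force: [-3.5, 0.7, 1.0]
opening: -0.0003
grip_force: 1.4
```

Request:
drive_tool(increments=[[0,4,-3,0,0,0,-4],[0,8,-5,0,0,0,-8],[0,11,-9,0,0,0,-12],[0,15,-12,0,0,0,-16],[0,18,-16,0,0,0,-20],[0,21,-20,0,0,0,-24],[0,24,-24,0,0,0,-28],[0,26,-28,0,0,0,-32]])

```text
time: 5.82
tool_pos: [0.6404, -0.0148, 0.2052]
tcp_rot: [[0.22, -0.975, -0.0], [-0.975, -0.22, 0.001], [-0.001, 0.0, -1.0]]
wrist_force: [-1.0, 3.1, -0.0]
opening: 0.0004
grip_force: 1.3
```

```bash
cat >> look.py <<'E'
def z(c,poly,lo,hi):
  m=np.zeros((384,512),np.uint8);cv2.fillPoly(m,[np.array(poly,np.int32)],1)
  v,u=np.nonzero(m);q=np.array([P(c,x,y) for x,y in zip(u,v)])[:,2];q=q[(q>lo)&(q<hi)];return len(q),np.median(q).round(4),q.std().round(4)
cr=lambda L:[(160+x/6,150+y/6) for x,y in L]
print('platen',z(b,cr([(210,225),(240,220),(430,405),(420,440)]),.085,.118))
print('nutplate',z(b,cr([(250,190),(290,180),(470,340),(455,370)]),.1,.14))
E
python3 look.py s2
```

```text
5.825 [ 0.6404 -0.0148  0.2052] [-1.02427415  3.06641571 -0.0444503 ]
platen (251, np.float64(0.1014), np.float64(0.0015))
nutplate (255, np.float64(0.1237), np.float64(0.0013))
```

View pics/s2.png

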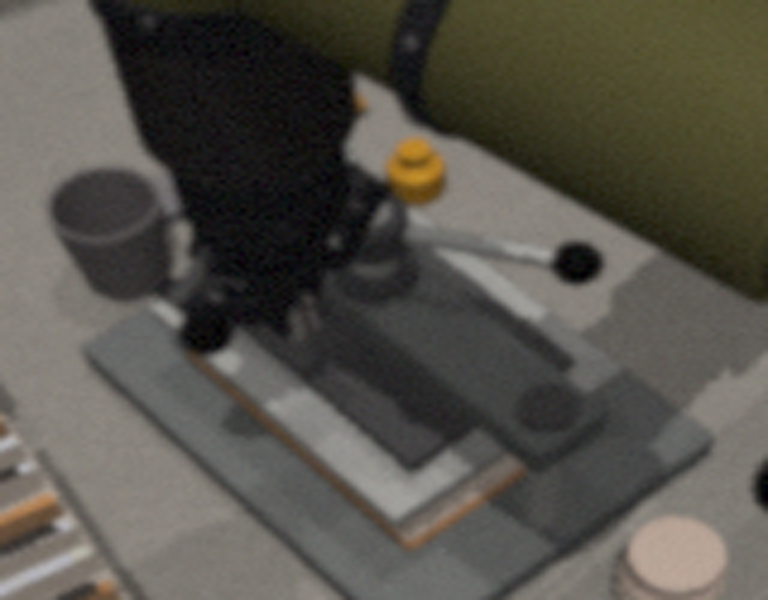

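The platen has dropped 10.0 mm over 96°, as expected, and has about 5 mm to go before contact. Next 32°, then slower.

Request:
drive_tool(increments=[[0,2,-5,0,0,0,-4],[0,4,-9,0,0,0,-8],[0,5,-14,0,0,0,-12],[0,6,-19,0,0,0,-16],[0,7,-23,0,0,0,-20],[0,7,-28,0,0,0,-24],[0,8,-33,0,0,0,-28],[0,7,-38,0,0,0,-32]])

```text
time: 6.88
tool_pos: [0.648, -0.0526, 0.2052]
tcp_rot: [[-0.329, -0.944, 0.001], [-0.944, 0.329, 0.001], [-0.002, -0.001, -1.0]]
wrist_force: [2.5, 2.5, -1.0]
opening: 0.0002
grip_force: 1.5
```

Request:
drive_tool(increments=[[0,0,-5,0,0,0,-4],[0,-1,-10,0,0,0,-8],[0,-2,-14,0,0,0,-12],[0,-4,-19,0,0,0,-16],[0,-5,-21,0,0,0,-18],[0,-6,-24,0,0,0,-20]])

```text
time: 7.62
tool_pos: [0.6414, -0.0768, 0.2052]
tcp_rot: [[-0.632, -0.775, 0.0], [-0.775, 0.632, 0.001], [-0.001, 0.0, -1.0]]
wrist_force: [0.7, 4.2, -0.3]
opening: -0.0002
grip_force: 1.6
```

```bash
python3 look.py s3
```

```text
7.625 [ 0.6414 -0.0768  0.2052] [ 0.73390954  4.22257066 -0.2782531 ]
platen (255, np.float64(0.0965), np.float64(0.0015))
nutplate (275, np.float64(0.1182), np.float64(0.0013))
```

The platen has just touched (0.0965). Adding about 24° slowly.

Request:
drive_tool(increments=[[0,-1,-2,0,0,0,-2],[0,-2,-4,0,0,0,-4],[0,-5,-8,0,0,0,-8],[0,-7,-12,0,0,0,-12],[0,-11,-16,0,0,0,-16],[0,-14,-20,0,0,0,-20],[0,-17,-23,0,0,0,-24],[0,-17,-23,0,0,0,-24]])

```text
time: 8.68
tool_pos: [0.6243, -0.0998, 0.2052]
tcp_rot: [[-0.893, -0.45, 0.001], [-0.45, 0.893, 0.001], [-0.001, 0.001, -1.0]]
wrist_force: [2.1, 4.8, -1.1]
opening: 0.0004
grip_force: 2.1
```

```bash
python3 look.py s4
```

```text
8.675 [ 0.6243 -0.0998  0.2052] [ 2.10667548  4.77986946 -1.12238821]
platen (255, np.float64(0.0963), np.float64(0.0014))
nutplate (215, np.float64(0.1159), np.float64(0.0014))
```

View pics/s4.png

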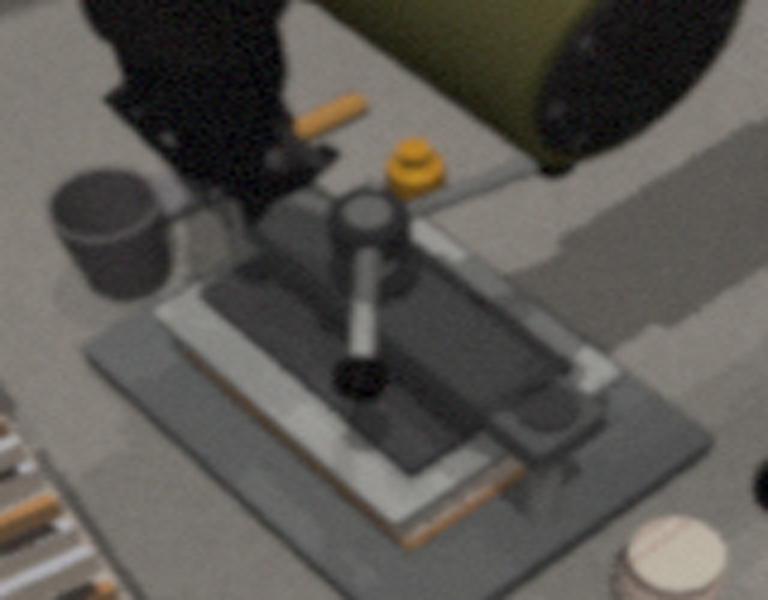

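Squeeze is about 2.6 mm, and the push force agrees. Backing the finger off counter-clockwise, then lifting.

Request:
drive_tool(increments=[[0,4,2,0,0,0,0],[0,9,5,0,0,0,0],[0,18,9,0,0,0,0],[0,18,9,20,0,0,0],[0,18,9,50,0,0,0],[0,18,9,90,0,0,0],[0,18,9,110,0,0,0],[0,18,9,110,0,0,0]])

```text
time: 9.72
tool_pos: [0.6429, -0.0914, 0.3171]
tcp_rot: [[-0.893, -0.451, 0.003], [-0.451, 0.893, -0.0], [-0.003, -0.001, -1.0]]
wrist_force: [-0.3, 0.1, -0.6]
opening: 0.0
grip_force: 0.0
```

```bash
python3 look.py s5
```

```text
9.725 [ 0.6429 -0.0914  0.3171] [-0.25046689  0.07192494 -0.61708025]
platen (252, np.float64(0.0961), np.float64(0.0015))
nutplate (220, np.float64(0.1157), np.float64(0.0014))
```

View pics/s5.png

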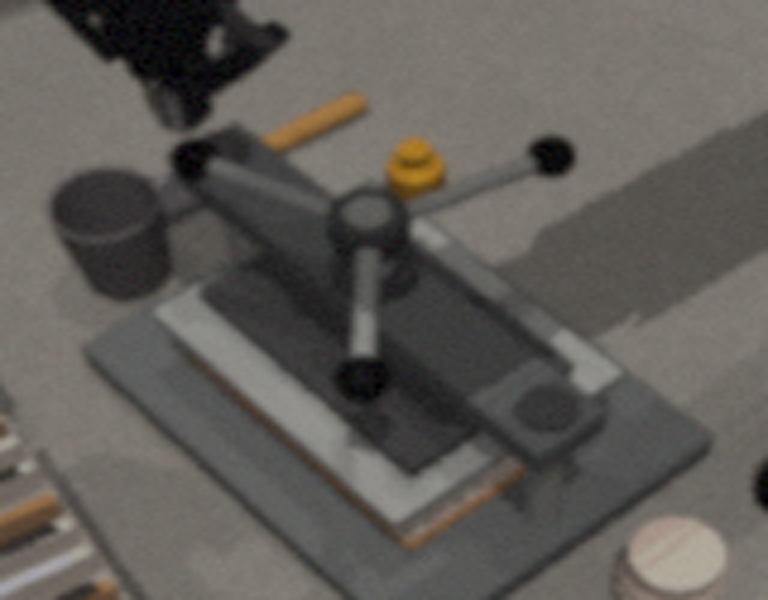

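The finger is clear and the handle stayed put, with its ball still at (362,378). The springs are squeezed about 2.6 mm (height difference 19.6 mm), and cup and weight are unmoved. Handing in.

```bash
python3 -c "
from workcell import *
print(sign_off())"
```

```text
the job is handed in; nothing more can be done
None
```

The press is closed on the bundle and holds by itself, its springs squeezed about 2.6 mm by depth-camera measurement; the finger is clear and the job is handed in at about 10 s, though `sign_off()` returned no verdict.

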